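# Aim the drilling jig's laser and lock its mirror

## Task

Turn the two screw knobs on top of the mirror mount until the red laser spot sits centred on the cross-marked plate, not the ring-marked one. Then lock the mount: swing the wrench on the lock nut clockwise until it clicks over (its handle visibly kinks at the hinge), stop at once and let go, with the spot still on the cross. Leave the jar and the wooden blank on the slab and the oil bottle where they are.

Things in the scene. Friction and masses are not known exactly. Their poses are not given: they have to be found in the camera images.
- jig: The fixed aiming jig: dark steel slab, 180 x 360 x 12 mm. Origin on the table under the middle of the mirror; at yaw 0 its x points away from the robot, y to the robot's left (yaw within 15 degrees). A post carries the mirror mount: a square plate, 112 mm, top 138 mm above the table, mirror below. A black laser tube stands at the -y side; the spot falls on the slab's +y side.
- knob_a_grip (a point): Centre of screw knob A, half-way up its grip, on its upright axis: black fluted knob, diameter 28 mm, 26 mm tall, 165 mm above the table, its underside 12 mm above the mount's plate. It lies 35 mm to the -x and 45 mm to the +y of the jig's origin (the knob nearer the robot, on the marked plates' side).
- knob_b_grip (a point): Centre of screw knob B, half-way up its grip, same knob as A, 40 mm to the -y of the jig's origin (on the wrench's side), 92 mm from A.
- knob_a (a joint): Angle of knob A (rad), growing clockwise seen from above, limits -2.6 to 2.6. Each rad clockwise moves the spot about 20 mm along the jig's +x (and, far from the middle, up to 1.5 mm in y). Light, even friction (0.03 N m); it stays where it is left.
- knob_b (a joint): Angle of knob B (rad), growing clockwise seen from above, limits -2.6 to 2.6. Each rad clockwise moves the spot 20 mm along the jig's +y. Light, even friction (0.03 N m); it stays where it is left.
- spot_center (a point): The red laser spot, a bright disc 12 mm across, 16 mm above the table.
- cross_mark (a point): Centre of the black cross (arms 38 mm end to end) on top of the square aluminium plate, 42 mm, that is the target; fixed to the slab, 15 mm above the table.
- ring_mark (a point): Centre of the black ring (29 mm across) on top of the other plate of the same size, beside the target: not the target.
- nut_axis (a point): The lock nut's upright axis at the height of the wrench (152 mm above the table), on top of the post. The wrench sits on it and lies level.
- wrench_grip (a point): Middle of the wrench's black round handle, 120 mm from the nut's axis while the wrench is straight. Handle 18 mm in diameter, 95 mm long, level, 152 mm above the table with free space of 100 mm or more below it; at the jig's -y side.
- lock_nut (a joint): Angle of the lock nut (rad), growing clockwise seen from above (tightening). It turns with 0.1 N m until it is tight at 0.80; starts between 0 and 0.4.
- wrench (a joint): Kink of the wrench's handle at its break-over hinge, 30 mm out from the nut's axis (rad, clockwise): 0 while straight. While the nut turns, about 1 N at the handle's middle is enough; once it is tight the force rises to about 5 to 8 N, then the wrench breaks over: the handle gives way at that force, kinks by 0.06 or more and stays kinked. Past 0.4 it is over-driven.
- pin_jar: Small glass jar, 24 mm across, 32 mm tall, standing on the slab; not to be moved. Origin under its centre.
- wood_scale: Dark wooden knife-handle blank, 26 x 90 x 8 mm, lying on the slab; not to be moved. Origin under its centre.
- oil_bottle: White plastic oil bottle, 48 mm across, 120 mm tall, standing on the bench; not to be moved. Origin under its centre.

How it is judged (in metres and radians):
On the way, in this order (a step that is already met when the one before it is completed fails the run):
1. the spot is centred on the cross (within 5 mm) (horizontal distance between spot_center and cross_mark below 0.005 m), for 0.2 s.
2. the nut is tight and the wrench has broken over (value of joint lock_nut above 0.75 rad and value of joint wrench above 0.06 rad), for 0.1 s.
At the end, for the whole second after the job is handed in: The spot's centre is within 5 mm of the cross's centre, the lock nut is tight (above 0.70 rad) and the wrench has clicked and stays kinked between 0.05 and 0.4 rad, at rest and let go (horizontal distance between spot_center and cross_mark below 0.005 m and value of joint lock_nut above 0.7 rad and value of joint wrench between 0.05 and 0.4 rad and velocity of joint wrench below 0.05 rad/s); the robot touches nothing.
It fails at once if the wrench is driven on past its click (kink over 0.4 rad) (value of joint wrench above 0.4 rad).
It fails at once if the jar, the wooden blank or the oil bottle is shoved more than 40 mm or knocked over (distance of any of pin_jar, wood_scale, oil_bottle from where it was at the start of the episode above 0.04 m or angle between any of pin_jar, oil_bottle's own z axis and vertical above 0.6 rad).
It also fails if it takes over 72 s, if anything falls off the work surface, if the arm or the gripper's body presses on something with over 40 N, if the wrist force passes 120 N, or if a joint passes its speed limit or range.

## Robot

A 6-joint arm with a two-finger parallel gripper is mounted at the origin on the work surface. World frame = base frame: x ahead of the robot, y to its left, z up, the work surface at z = 0. Lengths are in m, angles in degrees, forces in N, time in s.
With the tool pointing down it reaches from about 0.375 to 0.9 m from the base axis. Payload 3.1 kg.
Tool frame: the origin (TCP) lies where the fingers leave the gripper's body, on its centre line; the fingertips stand 70 mm ahead of it and the grasp point (between the pads) lies 51 mm ahead of it; z points along the fingers, y is the line along which they close (so a half turn about z gives the same grasp; the last joint's range is limited). The gripper opens to 87 mm and grips with 3 to 60 N. Pads are 19 mm wide; open, the fingers measure 117 mm over their backs; the gripper's body (75 mm by 190 mm) begins 51 mm behind the grasp point.
Start: joints at [-75.086, 30.224, 82.088, -0, 67.689, -10.227], TCP at [0.266, -0.566, 0.292] pointing down, gripper open.
Joint ranges: [-176.69, 176.69], [-43.24, 126.21], [12.49, 139.97], [-82, 262], [0, 151.66], [-163.58, 163.58]. Speed limits (degrees/s): [159.86, 159.86, 180, 180, 180, 180].

## Interface

Orientations are given as a 3x3 rotation matrix whose columns are the frame's x, y, z axes.
In Python, from rig import readout, capture, calibration, bot, look_for gives the robot as it stands. The module is installed in compiled form; this text tells all that it offers.
- The arm moves only by the shell command python3 -m pendant 'ROWS'. ROWS is JSON, a list of rows, each a list of 7 numbers: the shift along the tool's x, y, z normalised to -1 to 1, where 1 is 200 mm, then the turn, a rotation vector about the tool's x, y, z normalised to -1 to 1, where 1 is 180 degrees, then the closure, from -1 (fully open) to 1 (shut). In form: [[dx, dy, dz, ax, ay, az, grip], ...]. A call has 1 to 8 rows; each row is the pose to reach, as a shift and turn from the pose commanded when the call began, along the tool's axes at that moment, turning the shorter way round; what a row does not reach only later rows make up. A row lasts 1/10 s, in which the tool goes at most 50 mm and 8.59 degrees, less where a joint would pass 70% of its speed; a pose out of reach is approached as far as the arm can. A call with a number of a shift or a turn outside -1 to 1 is refused whole. A call with a gripper value outside its range is refused whole. The fingers move at their own pace and stop on an object; the grip force is fixed at half the most. Time passes only in rows, so rows that repeat a pose let the fingers close. It gives the time, the measured TCP pose, the force, the opening and the grip force at its end, in the units of the state.
- readout.read_state(): the state, without advancing time (a new reading comes with each control period).
- capture(name): name is "scene" or "top"; returns (picture, depth): 400x640x3 uint8, red, green, blue; 400x640 float32, m along the optical axis (not along the pixel's ray), 0 where there is no reading.
- calibration(name): a dict with "mtx" (3x3 intrinsics, pixels), "T" (4x4, takes a point from camera to world coordinates). Camera axes: x right, y down, z forward; pixel columns grow to the right and rows downward; lengths in m; the calibration is good to about 2 mm. A picture is of the moment at which its call begins. calibration takes no time and is no camera call.
- bot.hand_in(): hands the job in; it is judged then, once.
Trained networks look in the newest picture that a camera, given by its name, has taken for a name from the list of things; names that differ only in an ending like _2 or _b are one class to them, and where a whole thing is asked for, a point or a joint stands for the part that bears it (a point fixed in the world has none). Each returns a list of dicts, best first, with "conf" (0 to 1); they miss things now and then, are a little off and sometimes report something else, mostly with a low value. They report only what shows in the picture. A call takes as long as a camera call.
- look_for(thing, camera): "extent" ([left, top, right, bottom] in pixels, round what is visible of it).
The state is a dict: "time_s": time; "joint_positions": joint angles; "qvel": joint speeds; "tau": joint torques, N m; "position": TCP position; "tcp_rot": TCP orientation; "force": force on the tool from outside, world axes, zero at the start; "moment": the same for the moment, N m; "opening": opening from 0.0 (shut) to 1.0 (fully open); "grasp_force": force on a finger pad.
Only numpy, scipy, OpenCV 4.12 (cv2) and the standard library are available. Lean on these libraries where they do the work, as an engineer would, in place of code of your own. Each camera call takes 0.05 s, during which the arm holds its last target. There are 200 camera calls.

## Working session

There is one attempt and no reset: what is moved stays moved. The work goes in short steps, Python scripts to look and compute and a shell command to move; the robot and the scene stay as the last step left them, time stands still between calls to the robot, and variables do not carry over. Pictures are saved under pics/ and viewed, at most 10 in all, crops included, and the job is handed in when it is done.

```bash
mkdir -p pics; cat > h.py <<'E'
import numpy as np, cv2
from rig import readout, capture, calibration, bot, look_for
def w(cam,u,v,z):
    c=calibration(cam);T=c["T"];r=T[:3,:3]@np.linalg.inv(c["mtx"])@[u,v,1];o=T[:3,3]
    return o+r*(z-o[2])/r[2]
def px(cam,p):
    c=calibration(cam);q=c["mtx"]@(np.linalg.inv(c["T"])@[*p,1])[:3];return q[:2]/q[2]
def snap(cam,name=None):
    p,d=capture(cam)
    if name: cv2.imwrite(f"pics/{name}.png",p[...,::-1])
    return p,d
E
python3 - <<'E'
from h import *
s=readout.read_state();print(s["position"],s["tcp_rot"],s["time_s"])
Z=dict(knob_a_grip=.165,spot_center=.016,cross_mark=.015,ring_mark=.015,nut_axis=.152,wrench_grip=.152,pin_jar=.03,wood_scale=.02,oil_bottle=.12,jig=.0)
for c in("top","scene"):
    snap(c,c+"0"); print(c,calibration(c)["T"].round(2).tolist())
    for n,z in Z.items():
        for d in look_for(n,c)[:3]:
            e=d["extent"];print(n,round(d["conf"],2),np.round(e),w(c,(e[0]+e[2])/2,(e[1]+e[3])/2,z).round(3))
E
```

```text
[ 0.26538721 -0.56521135  0.29129197] [[ 9.05260559e-01  4.24856430e-01 -5.77679622e-04]
 [ 4.24856673e-01 -9.05258261e-01  2.07073773e-03]
 [ 3.56816990e-04 -2.11998824e-03 -9.99997689e-01]] 0.0
top [[0.01, -0.98, 0.19, 0.34], [-1.0, -0.01, -0.0, 0.13], [0.01, -0.19, -0.98, 1.06], [0.0, 0.0, 0.0, 1.0]]
knob_a_grip 0.6 [301. 211. 312. 228.] [0.468 0.15  0.165]
knob_a_grip 0.56 [276. 212. 291. 226.] [0.468 0.2   0.165]
cross_mark 0.76 [277. 211. 293. 227.] [0.49  0.21  0.015]
cross_mark 0.68 [380. 187. 465. 200.] [ 0.561 -0.142  0.015]
nut_axis 0.69 [382. 185. 464. 198.] [ 0.537 -0.107  0.152]
wrench_grip 0.84 [401. 189. 465. 195.] [ 0.536 -0.13   0.152]
wrench_grip 0.56 [300. 212. 313. 230.] [0.467 0.15  0.152]
pin_jar 0.43 [281. 180. 293. 193.] [0.571 0.205 0.03 ]
wood_scale 0.55 [260. 233. 304. 248.] [0.435 0.214 0.02 ]
wood_scale 0.38 [380. 189. 464. 198.] [ 0.559 -0.14   0.02 ]
oil_bottle 0.65 [164. 265. 194. 285.] [0.347 0.432 0.12 ]
oil_bottle 0.17 [258. 201. 273. 217.] [0.498 0.245 0.12 ]
jig 0.7 [245. 180. 465. 258.] [0.495 0.03  0.   ]
scene [[0.39, 0.59, -0.71, 1.24], [0.92
[... 224 characters left out ...]
.] [0.493 0.206 0.015]
ring_mark 0.46 [359. 206. 378. 220.] [0.516 0.261 0.015]
nut_axis 0.66 [168. 196. 263. 230.] [ 0.534 -0.105  0.152]
wrench_grip 0.72 [312. 157. 330. 171.] [0.458 0.158 0.152]
wrench_grip 0.57 [168. 201. 247. 231.] [ 0.537 -0.122  0.152]
wrench_grip 0.51 [357. 206. 379. 222.] [0.655 0.178 0.152]
pin_jar 0.74 [315. 151. 325. 170.] [0.281 0.229 0.03 ]
pin_jar 0.63 [350. 220. 363. 235.] [0.567 0.201 0.03 ]
wood_scale 0.17 [394. 124. 415. 171.] [0.299 0.493 0.02 ]
oil_bottle 0.84 [392. 128. 415. 171.] [0.439 0.393 0.12 ]
jig 0.79 [168. 149. 398. 271.] [0.409 0.074 0.   ]
jig 0.54 [310. 155. 333. 172.] [0.256 0.244 0.   ]
jig 0.28 [169. 202. 245. 229.] [ 0.354 -0.11   0.   ]
```

```bash
python3 - <<'E'
import cv2
a=cv2.imread("pics/top0.png")[160:280,230:480];b=cv2.imread("pics/scene0.png")[140:280,160:420]
cv2.imwrite("pics/ca.png",cv2.resize(a,None,fx=3.2,fy=3.2,interpolation=cv2.INTER_CUBIC))
cv2.imwrite("pics/cb.png",cv2.resize(b,None,fx=3,fy=3,interpolation=cv2.INTER_CUBIC))
E
```

```text
(no output)
```

View pics/ca.png

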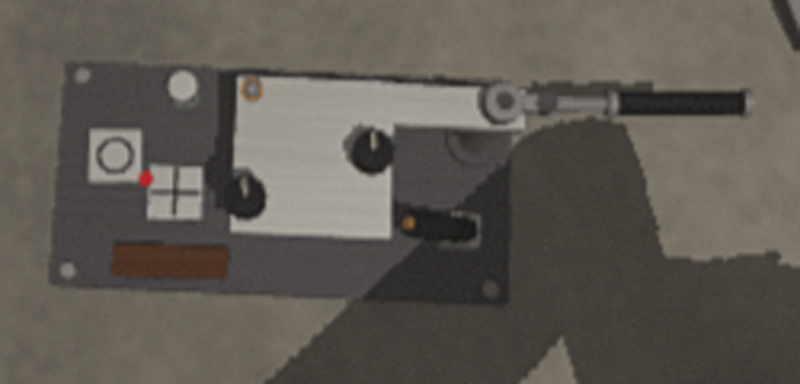

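View pics/cb.png

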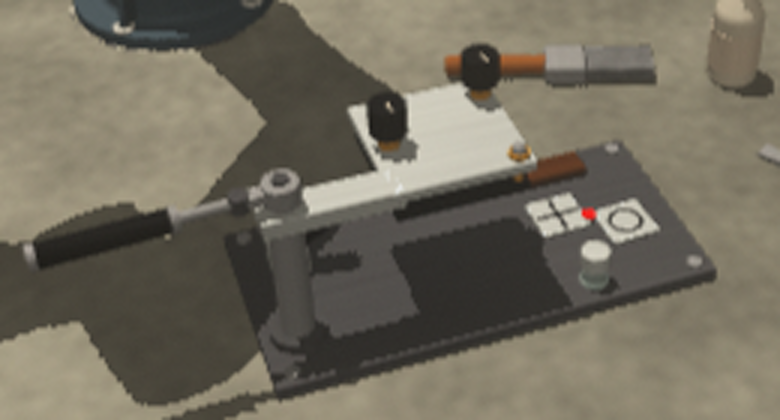

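The top view shows the cross plate at about px (285,220), the ring at (266,208) and the red spot between them at (276,216). Knob A is at (307,222), knob B at (346,207), and the wrench handle points to -y at (421–464,192). Next I'll refine these from depth and colour.

```bash
cat >> h.py <<'E'
def cloud(cam,d):
    c=calibration(cam);v,u=np.mgrid[:400,:640];K=c["mtx"]
    P=np.stack([(u-K[0,2])/K[0,0]*d,(v-K[1,2])/K[1,1]*d,d],-1)
    return P@c["T"][:3,:3].T+c["T"][:3,3]
def spot(cam,p):
    q=p.astype(int);m=(q[...,0]>150)&(q[...,1]<90)&(q[...,2]<90);v,u=np.nonzero(m);return w(cam,u.mean(),v.mean(),.016),len(u)
E
cat > m.py <<'E'
from h import *
p,d=snap("top");P=cloud("top",d);z=P[...,2]
def near(c,r,lo,hi):
    m=(np.hypot(P[...,0]-c[0],P[...,1]-c[1])<r)&(z>lo)&(z<hi);return P[m]
for n,c in(("A",(.468,.15)),("B",(.50,.06))):
    q=near(c,.04,.168,.19);
    if len(q): print(n,((q.min(0)+q.max(0))/2).round(4),q.mean(0).round(4),np.ptp(q,0).round(3),len(q))
q=near((.54,-.13),.1,.14,.2);q=q[q[:,1]<-.085]
(cx,cy),wh,a=cv2.minAreaRect(q[:,:2].astype(np.float32));print("handle",cx,cy,wh,a,q[:,2].max())
g=p.astype(int)
bright=((g.min(-1)>125)&(z<.03)).astype(np.uint8);n,l,st,ce=cv2.connectedComponentsWithStats(bright)
for s,c in zip(st,ce):
    if 10<s[4]<400 and 240<c[0]<310: print(s,w("top",s[0]+s[2]/2-.5,s[1]+s[3]/2-.5,.015).round(4))
print("spot",spot("top",p))
p,d=snap("scene");print("spot sc",spot("scene",p))
E
python3 m.py
```

```text
A [0.4646 0.1514 0.1751] [0.4642 0.1514 0.1776] [0.028 0.026 0.013] 139
B [0.4969 0.066  0.176 ] [0.4964 0.0656 0.1776] [0.027 0.026 0.012] 137
handle 0.5357218384742737 -0.1421414315700531 (0.017020223662257195, 0.11208576709032059) 1.2207409143447876 0.16659113006785575
[258 201  16  16 125] [0.5162 0.259  0.015 ]
[262 205   8   8  52] [0.5162 0.259  0.015 ]
[277 212   7   7  45] [0.5    0.2217 0.015 ]
[286 212   7   8  48] [0.4991 0.1989 0.015 ]
[276 221   8   7  52] [0.4771 0.2223 0.015 ]
[285 221   8   7  53] [0.4774 0.1996 0.015 ]
[239 297  10  14  39] [0.2811 0.304  0.015 ]
spot (array([0.49845957, 0.2334832 , 0.016     ]), 14)
spot sc (array([0.58170591, 0.81810431, 0.016     ]), 1723)
```

```bash
cat > go.py <<'E'
import sys;from h import *
t=np.array([float(a) for a in sys.argv[1:4]]);s=readout.read_state();R=np.array(s["tcp_rot"])
print(s["time_s"],np.round(s["position"],4),(R.T@(t-s["position"])/.2).round(4),"yaw",np.degrees(np.arctan2(R[1,0],R[0,0])).round(1),np.round(s["joint_positions"],1),np.round(s["force"],1))
E
R='[0.796,-0.789,0,0,0,0,-1]'
python3 -m pendant '[[0.796,-0.789,0,0,0,0,-1],[0.796,-0.789,0,0,0,0,-1],[0.796,-0.789,0,0,0,0,-1],[0.796,-0.789,0,0,0,0,-1],[0.796,-0.789,0,0,0,0,-1],[0.796,-0.789,0,0,0,0,-1],[0.796,-0.789,0,0,0,0,-1]]'
python3 -m pendant '[[0.796,-0.789,0,0,0,0,-1],[0.796,-0.789,0,0,0,0,-1],[0.796,-0.789,0,0,0,0,-1],[0.796,-0.789,0,0,0,0,-1],[0.796,-0.789,0,0,0,0,-1],[0.796,-0.789,0,0,0,0,-1],[0.796,-0.789,0,0,0,0,-1]]'
python3 -m pendant '[[0.796,-0.789,0,0,0,0,-1],[0.796,-0.789,0,0,0,0,-1],[0.796,-0.789,0,0,0,0,-1],[0.796,-0.789,0,0,0,0,-1],[0.796,-0.789,0,0,0,0,-1],[0.796,-0.789,0,0,0,0,-1],[0.796,-0.789,0,0,0,0,-1],[0.796,-0.789,0,0,0,0,-1]]'
python3 go.py 0.4967 0.066 0.219
```

```text
time_s: 1.9
position: [0.343, -0.3557, 0.2927]
tcp_rot: [[0.905, 0.426, 0.001], [0.426, -0.905, -0.002], [-0.0, 0.002, -1.0]]
force: [-0.3, -0.2, 0.9]
opening: 0.999
grasp_force: 0.0
time_s: 2.6
position: [0.4205, -0.1462, 0.2924]
tcp_rot: [[0.905, 0.425, 0.001], [0.425, -0.905, -0.002], [0.0, 0.002, -1.0]]
force: [-0.2, -1.1, -0.1]
opening: 1.001
grasp_force: 0.0
time_s: 3.4
position: [0.4969, 0.0637, 0.2921]
tcp_rot: [[0.906, 0.422, -0.001], [0.422, -0.906, -0.001], [-0.001, 0.0, -1.0]]
force: [0.4, 0.2, 0.1]
opening: 0.997
grasp_force: 0.0
3.4 [0.4969 0.0637 0.2921] [ 0.0045 -0.0111  0.3653] yaw 25.0 [-5.5 20.7 99.6 -0.  59.7 59.6] [0.4 0.2 0.1]
```

```bash

python3 -m pendant '[[0.004,-0.011,0.365,0,0,0,-1],[0.004,-0.011,0.365,0,0,0,-1],[0.004,-0.011,0.365,0,0,0,-1],[0.004,-0.011,0.365,0,0,0,-1]]'
python3 -m pendant '[[0,0,0,0,0,0,1],[0,0,0,0,0,0,1],[0,0,0,0,0,0,1],[0,0,0,0,0,0,1],[0,0,0,0,0,0,1],[0,0,0,0,0,0,1],[0,0,0,0,0,0,1],[0,0,0,0,0,0,1]]'
python3 go.py 0.4967 0.066 0.219; python3 m.py | grep -a spot
```

```text
time_s: 3.8
position: [0.4969, 0.0667, 0.2195]
tcp_rot: [[0.906, 0.423, -0.0], [0.423, -0.906, -0.0], [-0.0, 0.0, -1.0]]
force: [-0.1, -0.3, -0.3]
opening: 1.0
grasp_force: 0.0
time_s: 4.6
position: [0.4965, 0.0681, 0.2192]
tcp_rot: [[0.905, 0.425, -0.0], [0.425, -0.905, 0.0], [-0.0, -0.0, -1.0]]
force: [-0.5, -0.5, -0.2]
opening: 0.353
grasp_force: 0.0
4.6 [0.4965 0.0681 0.2192] [-0.0037  0.0097  0.001 ] yaw 25.1 [ -5.   27.1 103.9   0.   49.1  59.9] [-0.5 -0.5 -0.2]
spot (array([0.72364246, 0.73528885, 0.016     ]), 890)
spot sc (array([0.56471272, 0.81018879, 0.016     ]), 1402)
```

```bash
sed -i 's/v,u=np.nonzero(m);return/v,u=np.nonzero(m);q=np.array([w(cam,a,b,.016) for a,b in zip(u,v)]).reshape(-1,3);k=(q[:,0]>.42)\&(q[:,0]<.58)\&(q[:,1]>.16)\&(q[:,1]<.3);return q[k].mean(0).round(4),k.sum();/' h.py
python3 -m pendant '[[-0.004,0.01,0,0,0,0,1],[-0.004,0.01,0,0,0,0,1],[-0.004,0.01,0,0,0,0,1]]'
python3 -m pendant '[[0,0,0,0,0,-0.046,1],[0,0,0,0,0,-0.092,1],[0,0,0,0,0,-0.138,1],[0,0,0,0,0,-0.184,1],[0,0,0,0,0,-0.184,1],[0,0,0,0,0,-0.184,1]]'
python3 go.py 0.4967 0.066 0.219; python3 m.py | grep -a spot
```

```text
time_s: 5.0
position: [0.4968, 0.0666, 0.2193]
tcp_rot: [[0.906, 0.424, 0.0], [0.424, -0.906, 0.002], [0.001, -0.001, -1.0]]
force: [0.7, 3.8, -0.9]
opening: 0.311
grasp_force: 30.0
time_s: 5.6
position: [0.4964, 0.0669, 0.2192]
tcp_rot: [[0.526, 0.85, -0.001], [0.85, -0.526, 0.002], [0.001, -0.001, -1.0]]
force: [-0.0, 5.6, 0.3]
opening: 0.314
grasp_force: 30.0
5.6 [0.4964 0.0669 0.2192] [-0.0029  0.0037  0.0011] yaw 58.2 [-5.200e+00  2.700e+01  1.039e+02  1.000e-01  4.910e+01  2.650e+01] [-0.   5.6  0.3]
spot (array([0.4992, 0.2225, 0.016 ]), np.int64(19))
spot sc (array([0.499 , 0.2223, 0.016 ]), np.int64(17))
```

```bash

python3 -m pendant '[[0,0,0,0,0,-0.046,1],[0,0,0,0,0,-0.092,1],[0,0,0,0,0,-0.138,1],[0,0,0,0,0,-0.184,1],[0,0,0,0,0,-0.196,1],[0,0,0,0,0,-0.196,1],[0,0,0,0,0,-0.196,1]]' | grep -a open
python3 - <<'E'
from h import *
for c in("top","scene"):print(spot(c,snap(c)[0]))
E
python3 -m pendant '[[0,0,0,0,0,0,-1],[0,0,0,0,0,0,-1],[0,0,0,0,0,0,-1],[0,0,0,0,0,0,-1],[0,0,-0.1,0,0,0,-1],[0,0,-0.25,0,0,0,-1],[0,0,-0.25,0,0,0,-1],[0,0,-0.25,0,0,0,-1]]' 
python3 m.py; python3 go.py 0.4645 0.1514 0.269
```

```text
opening: 0.315
(array([0.4984, 0.2101, 0.016 ]), np.int64(17))
(array([0.4988, 0.21  , 0.016 ]), np.int64(18))
time_s: 7.3
position: [0.4969, 0.0657, 0.2697]
tcp_rot: [[-0.062, 0.998, 0.001], [0.998, 0.062, -0.0], [-0.001, 0.001, -1.0]]
force: [-0.7, 0.1, 0.1]
opening: 0.944
grasp_force: 0.0
A [0.4643 0.1514 0.1751] [0.4641 0.1513 0.1776] [0.028 0.026 0.014] 138
handle 0.5356810092926025 -0.1437179148197174 (0.01663179323077202, 0.10936497151851654) 1.0197782516479492 0.1665740116542287
[258 200  16  15  96] [0.5201 0.2591 0.015 ]
[262 204   8   9  58] [0.5175 0.259  0.015 ]
spot (array([0.4988, 0.2102, 0.016 ]), np.int64(16))
spot sc (array([0.4988, 0.21  , 0.016 ]), np.int64(18))
7.4 [0.496  0.0658 0.2685] [ 0.437  -0.131  -0.0022] yaw 93.5 [ -5.3  22.6 101.2  -0.   56.3  -8.8] [-1.4 -0.6 -0.4]
```

```bash

python3 -m pendant '[[0.437,-0.13,0,0,0,0,-1],[0.437,-0.13,0,0,0,0,-1],[0.437,-0.13,0,0,0,0,-1],[0.437,-0.13,0,0,0,0,-1],[0.437,-0.13,0.25,0,0,0,-1],[0.437,-0.13,0.25,0,0,0,-1],[0.437,-0.13,0.25,0,0,0,-1]]' 
python3 -m pendant '[[0,0,0,0,0,0,1],[0,0,0,0,0,0,1],[0,0,0,0,0,0,1],[0,0,0,0,0,0,1],[0,0,0,0,0,0,1],[0,0,0,0,0,0,1],[0,0,0,0,0,0,1],[0,0,0,0,0,0,1]]'
python3 -m pendant '[[0,0,0,0,0,0,1],[0,0,0,0,0,0,1]]'
python3 go.py 0.4643 0.1514 0.219; python3 m.py | tail -8
```

```text
time_s: 8.1
position: [0.4651, 0.1505, 0.2184]
tcp_rot: [[-0.06, 0.998, -0.004], [0.998, 0.06, -0.001], [-0.0, -0.004, -1.0]]
force: [0.1, -0.3, 1.3]
opening: 1.002
grasp_force: 0.0
time_s: 8.9
position: [0.4653, 0.1515, 0.2192]
tcp_rot: [[-0.062, 0.998, -0.0], [0.998, 0.062, -0.0], [-0.0, -0.0, -1.0]]
force: [0.3, -0.1, 0.5]
opening: 0.351
grasp_force: 0.8
time_s: 9.1
position: [0.464, 0.1515, 0.2191]
tcp_rot: [[-0.062, 0.998, -0.004], [0.998, 0.062, -0.0], [-0.0, -0.004, -1.0]]
force: [-4.1, -0.7, 4.3]
opening: 0.313
grasp_force: 30.0
9.1 [0.464  0.1515 0.2191] [-0.0004  0.0017  0.0003] yaw 93.5 [  4.9  26.3 105.6  -0.   48.3   1.4] [-4.1 -0.7  4.3]
B [0.4972 0.0603 0.1757] [0.4975 0.06   0.1775] [0.027 0.015 0.009] 72
handle 0.5357878804206848 -0.14149630069732666 (0.016880987212061882, 0.1122526228427887) 0.9152728915214539 0.16627346754015027
spot (array([nan, nan, nan]), np.int64(0))
spot sc (array([0.4988, 0.21  , 0.016 ]), np.int64(18))h.py:17: RuntimeWarning: Mean of empty slice.
  q=p.astype(int);m=(q[...,0]>150)&(q[...,1]<90)&(q[...,2]<90);v,u=np.nonzero(m);q=np.array([w(cam,a,b,.016) for a,b in zip(u,v)]).reshape(-1,3);k=(q[:,0]>.42)&(q[:,0]<.58)&(q[:,1]>.16)&(q[:,1]<.3);return q[k].mean(0).round(4),k.sum(); w(cam,u.mean(),v.mean(),.016),len(u)
  ret = um.true_divide(
```

```bash

python3 -m pendant '[[0,0,0,0,0,-0.046,1],[0,0,0,0,0,-0.092,1],[0,0,0,0,0,-0.138,1],[0,0,0,0,0,-0.166,1],[0,0,0,0,0,-0.166,1],[0,0,0,0,0,-0.166,1],[0,0,0,0,0,-0.166,1]]'
python3 -m pendant '[[0,0,0,0,0,0,-1],[0,0,0,0,0,0,-1],[0,0,0,0,0,0,-1],[0,0,0,0,0,0,-1],[0,0,-0.1,0,0,0,-1],[0,0,-0.25,0,0,0,-1],[0,0,-0.5,0,0,0,-1],[0,0,-0.5,0,0,0,-1]]' 
python3 - <<'E'
from h import *
p,d=snap("scene","s1");print(spot("scene",p))
i=cv2.imread("pics/s1.png")[195:240,325:385];cv2.imwrite("pics/s1c.png",cv2.resize(i,None,fx=10,fy=10,interpolation=cv2.INTER_CUBIC))
print(px("scene",[.4884,.2106,.015]))
E
```

```text
time_s: 9.9
position: [0.4645, 0.1516, 0.2191]
tcp_rot: [[-0.55, 0.835, -0.002], [0.835, 0.55, 0.0], [0.001, -0.002, -1.0]]
force: [-5.3, 1.4, 3.7]
opening: 0.311
grasp_force: 30.0
time_s: 10.7
position: [0.4693, 0.1519, 0.3252]
tcp_rot: [[-0.551, 0.835, 0.015], [0.835, 0.551, 0.001], [-0.007, 0.013, -1.0]]
force: [0.7, 0.7, -0.4]
opening: 0.947
grasp_force: 0.0
(array([0.4901, 0.2095, 0.016 ]), np.int64(15))
[345.42453276 211.03891125]
```

View pics/s1c.png

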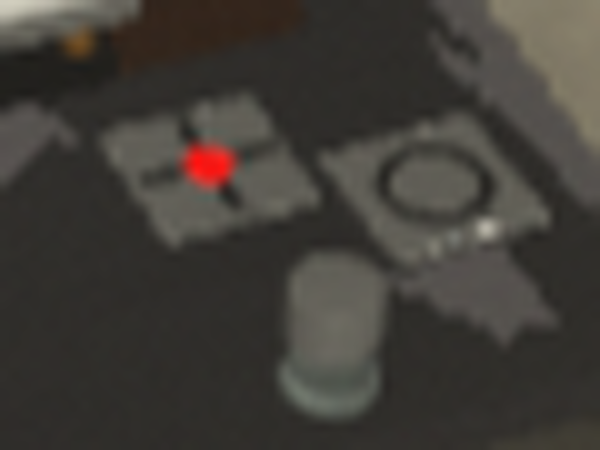

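The spot covers the cross centre: spot at crop px (210,166), plate centre about (212,168). The jar is untouched. Next is the wrench.

```bash
cat > n.py <<'E'
from h import *
p,d=snap("top");P=cloud("top",d);z=P[...,2]
m=(z>.14)&(z<.2)&(abs(P[...,0]-.53)<.05)&(P[...,1]<-.015)&(P[...,1]>-.21)
q=P[m]; 
for y in np.arange(-.205,-.015,.012):
    k=q[abs(q[:,1]-y)<.006]
    if len(k):print(round(y,3),((k[:,0].min()+k[:,0].max())/2).round(4),np.ptp(k[:,0]).round(3),k[:,2].max().round(3),k[:,1].min().round(4))
E
python3 n.py; python3 -c "
from h import *
print(w('top',387.8,191.9,.165))"; python3 go.py 0.577 -0.15 0.3
```

```text
-0.193 0.5364 0.017 0.166 -0.1987
-0.181 0.5365 0.016 0.165 -0.187
-0.169 0.5363 0.016 0.167 -0.1736
-0.157 0.536 0.016 0.165 -0.163
-0.145 0.5358 0.016 0.166 -0.1503
-0.133 0.5355 0.016 0.164 -0.1389
-0.121 0.5353 0.016 0.166 -0.1268
-0.109 0.5354 0.016 0.165 -0.1148
-0.097 0.5354 0.016 0.166 -0.1028
-0.085 0.5351 0.007 0.161 -0.0906
-0.073 0.5347 0.008 0.161 -0.0789
-0.061 0.5345 0.014 0.164 -0.0669
-0.049 0.5347 0.013 0.164 -0.0547
-0.037 0.5332 0.03 0.167 -0.0426
-0.025 0.5346 0.029 0.17 -0.0302
[ 0.53172899 -0.02677064  0.165     ]
10.8 [0.4663 0.1516 0.3206] [-1.5633 -0.3685  0.105 ] yaw 123.4 [  4.9  17.6  99.1  -0.   63.  -28.5] [-0.3  0.8 -0.8]
```

```bash

python3 -m pendant '[[-0.8,-0.18,0.05,0,0,0.195,1],[-0.8,-0.18,0.05,0,0,0.195,1],[-0.8,-0.18,0.05,0,0,0.195,1],[-0.8,-0.18,0.05,0,0,0.195,1],[-0.8,-0.18,0.05,0,0,0.195,1],[-0.8,-0.18,0.05,0,0,0.195,1],[-0.8,-0.18,0.05,0,0,0.195,1]]'
python3 go.py 0.577 -0.148 0.3
```

```text
time_s: 11.5
position: [0.5224, -0.0006, 0.3085]
tcp_rot: [[0.026, 1.0, -0.002], [1.0, -0.026, 0.001], [0.001, -0.002, -1.0]]
force: [0.1, -0.1, -0.1]
opening: 0.446
grasp_force: 0.0
11.5 [ 0.5224 -0.0006  0.3085] [-0.7299  0.2921  0.0412] yaw 88.5 [-12.3  21.2  95.6   0.   63.4 -10.9] [ 0.1 -0.1 -0.1]
```

```bash

python3 -m pendant '[[-0.73,0.29,0.04,0,0,0,1],[-0.73,0.29,0.04,0,0,0,1],[-0.73,0.29,0.04,0,0,0,1],[-0.73,0.29,0.04,0,0,0,1],[-0.73,0.29,0.04,0,0,0,1],[-0.73,0.29,0.04,0,0,0,1],[-0.73,0.29,0.04,0,0,0,1]]'
python3 -m pendant '[[0,0,0.2,0,0,0,1],[0,0,0.4,0,0,0,1],[0,0,0.475,0,0,0,1],[0,0,0.475,0,0,0,1],[0,0,0.475,0,0,0,1]]'
python3 go.py 0.56 -0.148 0.203
```

```text
time_s: 12.2
position: [0.5764, -0.1471, 0.3013]
tcp_rot: [[0.026, 1.0, -0.001], [1.0, -0.026, 0.001], [0.001, -0.001, -1.0]]
force: [0.2, 0.1, 0.8]
opening: 0.008
grasp_force: 0.0
time_s: 12.7
position: [0.5773, -0.1485, 0.2069]
tcp_rot: [[0.028, 1.0, 0.0], [1.0, -0.028, -0.0], [-0.0, 0.0, -1.0]]
force: [0.9, -0.6, 0.1]
opening: 0.005
grasp_force: 0.0
12.7 [ 0.5773 -0.1485  0.2069] [-0.0001 -0.0867  0.0193] yaw 88.4 [-25.2  34.2  90.8   0.   55.  -23.6] [ 0.9 -0.6  0.1]
```

```bash
cat > arc.py <<'E'
import sys;from h import *
s=readout.read_state();R=np.array(s["tcp_rot"]);p=np.array(s["position"]);N=np.array([.533,-.028])
y=np.arctan2(R[1,0],R[0,0])
print(s["time_s"],p.round(4),"theta by yaw",(np.radians(88.4)-y).round(3),"force",np.round(s["force"],1))
r=p[:2]-N
for th in map(float,sys.argv[1:]):
    f=np.radians(-88.5)-th;u=np.array([np.cos(f),np.sin(f)]);n=np.array([-u[1],u[0]])
    t=np.array([*(N+.12*u+.024*n),.205]);k=R.T@(t-p)/.2
    print(th,k.round(3),"az",((th-(np.radians(88.4)-y))/np.pi).round(4),t[:2].round(4))
E
python3 arc.py 0 .06 .12 .18 .24 .3
```

```text
12.7 [ 0.5773 -0.1485  0.2069] theta by yaw -0.0 force [ 0.9 -0.6  0.1]
0.0 [ 0.003 -0.086  0.009] az 0.0001 [ 0.5601 -0.1473]
0.06 [-0.005 -0.122  0.009] az 0.0192 [ 0.5529 -0.1487]
0.12 [-0.011 -0.158  0.009] az 0.0383 [ 0.5457 -0.1497]
0.18 [-0.014 -0.195  0.009] az 0.0574 [ 0.5383 -0.1503]
0.24 [-0.016 -0.231  0.009] az 0.0765 [ 0.531  -0.1504]
0.3 [-0.015 -0.268  0.009] az 0.0956 [ 0.5237 -0.15  ]
```

```bash

python3 -m pendant '[[0.003,-0.086,0.009,0,0,0,1],[-0.005,-0.122,0.009,0,0,0.019,1],[-0.011,-0.158,0.009,0,0,0.038,1],[-0.014,-0.195,0.009,0,0,0.057,1],[-0.016,-0.231,0.009,0,0,0.0765,1],[-0.015,-0.268,0.009,0,0,0.0955,1],[-0.015,-0.268,0.009,0,0,0.0955,1]]'
cat > k.py <<'E'
from h import *
p,d=snap("top","k");P=cloud("top",d);g=p.astype(int).max(-1)
N=np.array([.533,-.028]);X=P[...,:2]-N;r=np.hypot(X[...,0],X[...,1]);z=P[...,2]
a=-np.arctan2(X[...,0]*-1,-X[...,1])*-1  # cw from -y
for lo,hi,dz in((.04,.065,.01),(.06,.075,.012),(.075,.09,.012),(.09,.105,.012),(.105,.12,.012),(.12,.14,.012),(.14,.155,.012),(.155,.165,.012)):
    m=(r>lo)&(r<hi)&(z>.14)&(z<.172)&(a>-.2)&(a<1.6)
    if m.sum():q=X[m];print(lo,hi,m.sum(),"cw ang mid",((a[m].min()+a[m].max())/2).round(3),"med",np.median(a[m]).round(3))
E
python3 k.py; python3 arc.py .34 .38 .42 .46 .5
```

```text
time_s: 13.4
position: [0.5237, -0.1508, 0.2064]
tcp_rot: [[0.323, 0.946, 0.003], [0.946, -0.323, -0.002], [-0.001, 0.003, -1.0]]
force: [0.2, -0.5, -0.0]
opening: 0.002
grasp_force: 0.0
13.45 [ 0.5242 -0.151   0.2063] theta by yaw 0.3 force [ 0.   0.5 -1.1]
0.34 [-0.002 -0.028  0.006] az 0.0128 [ 0.5188 -0.1495]
0.38 [-0.007 -0.052  0.006] az 0.0255 [ 0.5139 -0.1489]
0.42 [-0.01  -0.076  0.006] az 0.0382 [ 0.5091 -0.148 ]
0.46 [-0.013 -0.1    0.006] az 0.051 [ 0.5043 -0.147 ]
0.5 [-0.015 -0.125  0.006] az 0.0637 [ 0.4996 -0.1457]
```

```bash
sed -i 's/"top"/"scene"/g' k.py; python3 k.py; python3 - <<'E'
import cv2
a=cv2.imread("pics/k.png")[120:270,120:400];cv2.imwrite("pics/kc.png",cv2.resize(a,None,fx=2.8,fy=2.8,interpolation=cv2.INTER_CUBIC))
E
```

```text
0.04 0.065 53 cw ang mid 0.187 med 0.177
0.06 0.075 49 cw ang mid 0.209 med 0.174
0.075 0.09 64 cw ang mid 0.196 med 0.156
0.09 0.105 67 cw ang mid 0.197 med 0.17
0.105 0.12 18 cw ang mid 0.182 med 0.17
```

View pics/kc.png

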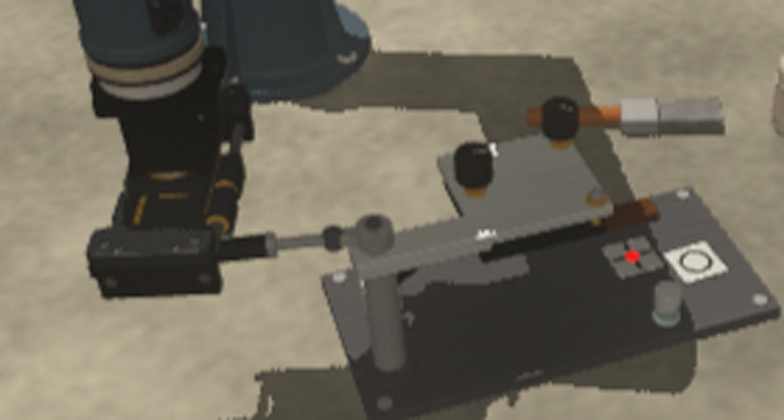

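The wrench is following the push, with the handle about 0.1 rad behind the command, and the spot is still on the cross at crop px (632,256). Continuing.

```bash

python3 -m pendant '[[-0.002,-0.028,0.006,0,0,0.013,1],[-0.007,-0.052,0.006,0,0,0.0255,1],[-0.01,-0.076,0.006,0,0,0.038,1],[-0.013,-0.1,0.006,0,0,0.051,1],[-0.015,-0.125,0.006,0,0,0.0635,1],[-0.015,-0.125,0.006,0,0,0.0635,1]]'
python3 k.py; python3 arc.py .53 .56 .59 .62
```

```text
time_s: 14.1
position: [0.4993, -0.1457, 0.2039]
tcp_rot: [[0.504, 0.864, 0.001], [0.864, -0.504, -0.001], [0.0, 0.001, -1.0]]
force: [0.7, -0.4, -0.3]
opening: 0.003
grasp_force: 0.0
0.04 0.065 52 cw ang mid 0.385 med 0.39
0.06 0.075 53 cw ang mid 0.411 med 0.389
0.075 0.09 64 cw ang mid 0.386 med 0.361
0.09 0.105 64 cw ang mid 0.399 med 0.372
0.105 0.12 112 cw ang mid 0.303 med 0.278
0.12 0.14 34 cw ang mid 0.189 med 0.196
14.15 [ 0.4994 -0.1457  0.2038] theta by yaw 0.499 force [ 0.4 -0.1 -0. ]
0.53 [-0.004 -0.017 -0.006] az 0.0098 [ 0.4961 -0.1447]
0.56 [-0.007 -0.035 -0.006] az 0.0194 [ 0.4926 -0.1435]
0.59 [-0.011 -0.053 -0.006] az 0.0289 [ 0.4892 -0.1423]
0.62 [-0.013 -0.071 -0.006] az 0.0385 [ 0.4857 -0.1409]
```

```bash

python3 -m pendant '[[-0.004,-0.018,0,0,0,0.0096,1],[-0.004,-0.018,0,0,0,0.0096,1]]' | grep -a -E "force|posi"
python3 -m pendant '[[-0.004,-0.018,0,0,0,0.0096,1],[-0.004,-0.018,0,0,0,0.0096,1]]'| grep -a -E "force|posi"
python3 -m pendant '[[-0.004,-0.018,0,0,0,0.0096,1],[-0.004,-0.018,0,0,0,0.0096,1]]'| grep -a -E "force|posi"
python3 k.py; python3 arc.py .6
```

```text
position: [0.4954, -0.1445, 0.2034]
force: [1.1, 0.3, 0.1]
grasp_force: 0.2
position: [0.4914, -0.1431, 0.2032]
force: [0.2, -0.1, 0.2]
grasp_force: 0.1
position: [0.4878, -0.1417, 0.2031]
force: [0.9, -0.2, 0.5]
grasp_force: 0.1
0.04 0.065 49 cw ang mid 0.518 med 0.495
0.06 0.075 55 cw ang mid 0.526 med 0.49
0.075 0.09 58 cw ang mid 0.494 med 0.453
0.09 0.105 62 cw ang mid 0.5 med 0.47
0.105 0.12 113 cw ang mid 0.415 med 0.376
0.12 0.14 64 cw ang mid 0.298 med 0.306
14.8 [ 0.4879 -0.1417  0.2031] theta by yaw 0.592 force [ 0.3 -0.5 -0.1]
0.6 [ 0.     0.001 -0.009] az 0.0027 [ 0.488  -0.1418]
```

```bash

python3 -m pendant '[[-0.004,-0.018,0,0,0,0.0096,1],[-0.004,-0.018,0,0,0,0.0096,1]]' | grep -a -E "force|posi"
python3 -m pendant '[[-0.004,-0.018,0,0,0,0.0096,1],[-0.004,-0.018,0,0,0,0.0096,1]]'| grep -a -E "force|posi"
python3 -m pendant '[[-0.004,-0.018,0,0,0,0.0096,1],[-0.004,-0.018,0,0,0,0.0096,1]]'| grep -a -E "force|posi"
python3 k.py; python3 arc.py .68
```

```text
position: [0.4845, -0.1403, 0.2032]
force: [0.4, -1.0, 0.1]
grasp_force: 0.1
position: [0.4818, -0.1392, 0.2034]
force: [1.5, -0.9, -0.3]
grasp_force: 0.7
position: [0.48, -0.1385, 0.2038]
force: [3.3, -3.5, -1.6]
grasp_force: 2.3
0.04 0.065 49 cw ang mid 0.554 med 0.54
0.06 0.075 56 cw ang mid 0.583 med 0.543
0.075 0.09 57 cw ang mid 0.551 med 0.523
0.09 0.105 59 cw ang mid 0.568 med 0.531
0.105 0.12 115 cw ang mid 0.471 med 0.448
0.12 0.14 75 cw ang mid 0.368 med 0.373
0.14 0.155 4 cw ang mid 0.547 med 0.55
15.45 [ 0.48   -0.1385  0.2038] theta by yaw 0.683 force [ 3.6 -3.6 -0.9]
0.68 [-0.    -0.006 -0.006] az -0.0009 [ 0.4791 -0.1378]
```

```bash

python3 -m pendant '[[0,-0.01,0,0,0,0.003,1],[0,-0.01,0,0,0,0.003,1]]' | grep -a -E "force|posi"
python3 -m pendant '[[0,-0.01,0,0,0,0.003,1],[0,-0.01,0,0,0,0.003,1]]' | grep -a -E "force|posi"
python3 -m pendant '[[0,-0.01,0,0,0,0.003,1],[0,-0.01,0,0,0,0.003,1]]' | grep -a -E "force|posi"
python3 k.py
```

```text
position: [0.4784, -0.1376, 0.2038]
force: [3.9, -5.4, 0.1]
grasp_force: 2.7
position: [0.4768, -0.1366, 0.2038]
force: [2.5, -5.7, -1.5]
grasp_force: 2.8
position: [0.4752, -0.1354, 0.2038]
force: [1.9, -7.5, -0.3]
grasp_force: 2.8
0.04 0.065 50 cw ang mid 0.622 med 0.58
0.06 0.075 56 cw ang mid 0.614 med 0.574
0.075 0.09 51 cw ang mid 0.6 med 0.56
0.09 0.105 60 cw ang mid 0.609 med 0.575
0.105 0.12 124 cw ang mid 0.517 med 0.484
0.12 0.14 70 cw ang mid 0.41 med 0.42
0.14 0.155 2 cw ang mid 0.587 med 0.587
0.155 0.165 3 cw ang mid 0.592 med 0.588
```

```bash

python3 -m pendant '[[0,-0.01,0,0,0,0.003,1],[0,-0.01,0,0,0,0.003,1]]' | grep -a -E "force|posi"
python3 -m pendant '[[0,-0.01,0,0,0,0.003,1],[0,-0.01,0,0,0,0.003,1]]' | grep -a -E "force|posi"
python3 k.py;  python3 - <<'E'
import cv2
a=cv2.imread("pics/k.png")[170:240,130:290];cv2.imwrite("pics/kd.png",cv2.resize(a,None,fx=5,fy=5,interpolation=cv2.INTER_CUBIC))
E
```

```text
position: [0.4736, -0.1341, 0.2038]
force: [2.2, -7.3, -1.8]
grasp_force: 2.9
position: [0.4721, -0.1328, 0.2038]
force: [1.9, -6.9, -0.0]
grasp_force: 2.9
0.04 0.065 47 cw ang mid 0.61 med 0.604
0.06 0.075 58 cw ang mid 0.648 med 0.607
0.075 0.09 53 cw ang mid 0.629 med 0.59
0.09 0.105 53 cw ang mid 0.634 med 0.602
0.105 0.12 125 cw ang mid 0.557 med 0.515
0.12 0.14 61 cw ang mid 0.449 med 0.45
0.14 0.155 3 cw ang mid 0.627 med 0.624
0.155 0.165 7 cw ang mid 0.626 med 0.624
```

View pics/kd.png

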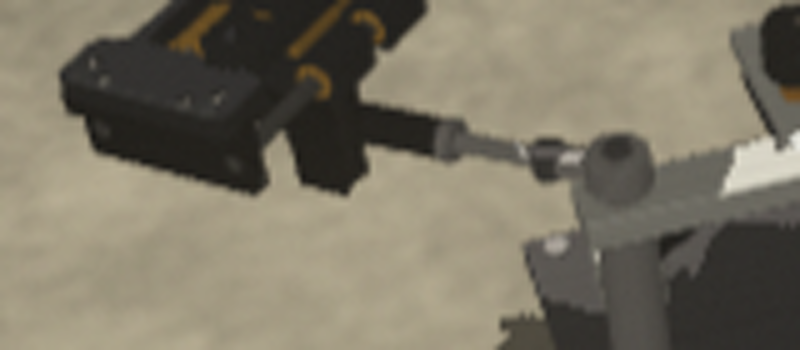

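The force has levelled off at about 7 N and the handle shows a slight kink at the hinge, crop px (545,158). From tool travel I estimate 0.09–0.13 rad. I'll push a few mm more for margin, then back off.

```bash

python3 -m pendant '[[0,-0.01,0,0,0,0.003,1],[0,-0.02,0,0,0,0.006,1],[0,-0.02,0,0,0,0.006,1]]' | grep -a -E "force|posi"
python3 k.py
python3 -m pendant '[[0,0.1,0,0,0,0,1],[0,0.2,0,0,0,0,1],[0,0.2,0,0,0,0,1],[0,0.2,0,0,0,0,1]]' | grep -a -E "force|posi"
python3 -m pendant '[[0,0,-0.3,0,0,0,1],[0,0,-0.6,0,0,0,1],[0,0,-0.6,0,0,0,1],[0,0,-0.6,0,0,0,1],[0,0,-0.6,0,0,0,1]]' | grep -a -E "force|posi"
python3 -m pendant '[[0.1,0.9,0,0,0,0,1],[0.1,0.9,0,0,0,0,1],[0.1,0.9,0,0,0,0,1],[0.1,0.9,0,0,0,0,1],[0.1,0.9,0,0,0,0,1],[0.1,0.9,0,0,0,0,1]]' | grep -a -E "force|posi"
python3 k.py; python3 - <<'E'
from h import *
for c in("top","scene"):print(spot(c,snap(c,"e"+c)[0]))
a=cv2.imread("pics/etop.png")[160:260,250:480];cv2.imwrite("pics/ec.png",cv2.resize(a,None,fx=3.4,fy=3.4,interpolation=cv2.INTER_CUBIC))
E
```

```text
position: [0.469, -0.13, 0.2038]
force: [1.0, -7.9, -0.8]
grasp_force: 2.9
0.04 0.065 48 cw ang mid 0.642 med 0.619
0.06 0.075 55 cw ang mid 0.669 med 0.638
0.075 0.09 56 cw ang mid 0.657 med 0.622
0.09 0.105 52 cw ang mid 0.66 med 0.627
0.105 0.12 128 cw ang mid 0.592 med 0.542
0.12 0.14 61 cw ang mid 0.482 med 0.484
0.14 0.155 2 cw ang mid 0.653 med 0.653
0.155 0.165 5 cw ang mid 0.661 med 0.66
position: [0.4952, -0.1551, 0.2028]
force: [-0.3, 0.3, 0.3]
grasp_force: 0.0
position: [0.4951, -0.1547, 0.3228]
force: [0.3, -0.5, -0.6]
grasp_force: 0.0
position: [0.6377, -0.2669, 0.3198]
force: [0.5, -0.2, -0.9]
grasp_force: 0.0
0.04 0.065 49 cw ang mid 0.644 med 0.619
0.06 0.075 56 cw ang mid 0.671 med 0.637
0.075 0.09 51 cw ang mid 0.646 med 0.622
0.09 0.105 55 cw ang mid 0.673 med 0.636
0.105 0.12 51 cw ang mid 0.684 med 0.648
0.12 0.14 72 cw ang mid 0.684 med 0.662
0.14 0.155 47 cw ang mid 0.69 med 0.671
0.155 0.165 40 cw ang mid 0.698 med 0.676
(array([0.4894, 0.2094, 0.016 ]), np.int64(16))
(array([0.4889, 0.2092, 0.016 ]), np.int64(13))
```

View pics/ec.png

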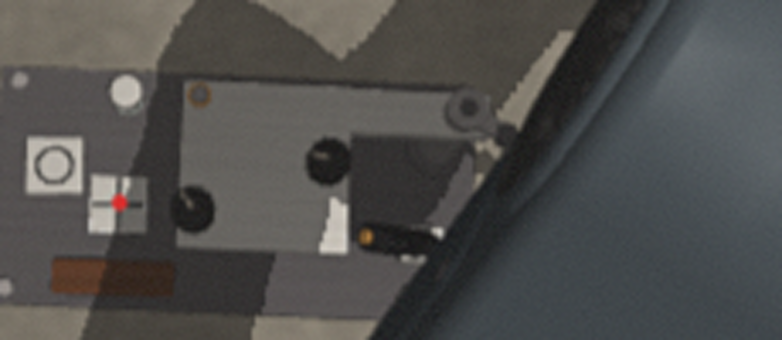

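The spot is still centred on the cross at crop px (119,202). The arm hides the wrench from the top camera, so I'll move it clear and measure the kink.

```bash

python3 -m pendant '[[-1,0.3,0,0,0,0,1],[-1,0.3,0,0,0,0,1],[-1,0.3,0,0,0,0,1],[-1,0.3,0,0,0,0,1],[-1,0.3,0,0,0,0,1],[-1,0.3,0,0,0,0,1],[-1,0.3,0,0,0,0,1]]' | grep -a -E "force|posi"
python3 - <<'E'
from h import *
p,d=snap("top","f")
def line(d):
    P=cloud("top",d);z=P[...,2];r=np.hypot(P[...,0]-.533,P[...,1]+.028)
    m=(z>.145)&(z<.172)&(P[...,1]<-.02)
    H=P[m&(r>.075)&(r<.165)&(P[...,0]<.6)][:,:2]
    vx,vy,x,y=cv2.fitLine(H.astype(np.float32),cv2.DIST_HUBER,0,.001,.001).ravel()
    nut=P[(z>.163)&(z<.185)&(r<.022)][:,:2]
    for N in((nut.min(0)+nut.max(0))/2,np.array([.533,-.028])):
        print("N",N.round(4),"off",((N[0]-x)*vy-(N[1]-y)*vx).round(4),"dir",vx.round(3),vy.round(3),len(H))
    a=P[m&(r>.018)&(r<.032)&(P[...,0]<.55)];print("arm dir",np.round(a[:,:2].mean(0)-N,4),len(a))
line(d)
i=cv2.imread("pics/f.png")[170:250,350:480];cv2.imwrite("pics/fc.png",cv2.resize(i,None,fx=6,fy=6,interpolation=cv2.INTER_CUBIC))
print(spot("top",p))
E
```

```text
position: [0.542, -0.4509, 0.3234]
force: [0.0, 0.8, -1.0]
grasp_force: 0.0
N [ 0.5337 -0.0243] off -0.0059 dir 0.677 0.736 338
N [ 0.533 -0.028] off -0.0039 dir 0.677 0.736 338
arm dir [-0.0148 -0.0203] 45
(array([0.4897, 0.2097, 0.016 ]), np.int64(15))
```

View pics/fc.png

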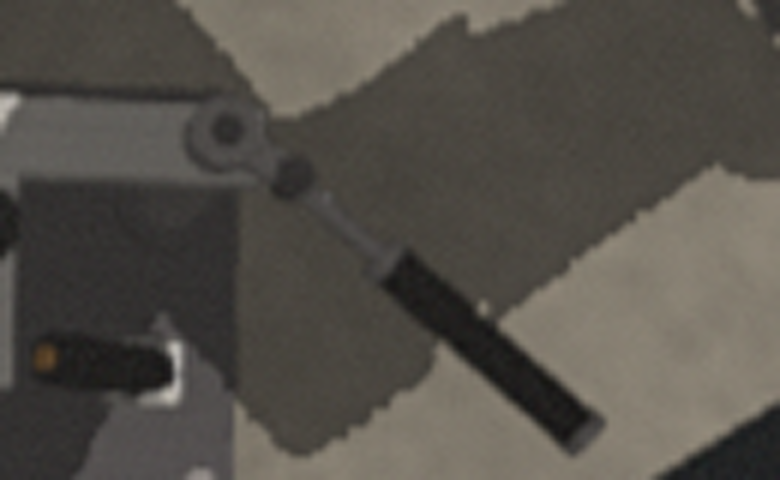

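Pixel geometry, depth offset and tool travel all put the kink at about 0.09–0.15 rad, and it held after release. The nut is tight, the spot is on the cross, and the arm is clear.

```bash
python3 -c "
from rig import bot
print(bot.hand_in())"
```

```text
the job is handed in; nothing more can be done
None
```

I centred the spot on the cross to within about 2 mm, tightened the lock nut until the wrench clicked (kink estimated at 0.09–0.15 rad), moved the arm clear and handed the job in; no verdict came back.

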